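# Draw the pump plunger from a pressure sprayer and hang it up

## Task

Unlock the sprayer's pump plunger by turning its handle anticlockwise (seen from above) until the hidden catch lets go, draw the plunger straight up and fully out of the sprayer without forcing it, and hang it by its handle on the hook of the stand. Leave it hanging freely, and do not knock the cup, the screwdriver or the jar about.

Things in the scene. Friction and masses are not known exactly. Their poses are not given: they have to be found in the camera images.
- mouth (a point): Centre of the top face of the sprayer's neck (144 mm above the table), the mouth of the bore; z up. Below: a catch plate 9 mm thick, flush with the neck's top, whose keyhole slot passes the plunger's lug at one angle only (not shown by this pose, hidden from sight), then a guide sleeve of 22 mm bore from 26 to 89 mm below this point.
- handle (a point): Centre of the plunger's black handle, a rectangular loop 56 mm wide (along y), 60 high (along z), 14 thick (along x); its opening, 38 wide and 40 high, looks along x. Its two upright sides can be gripped from outside, across the 56 mm, leaving the opening free. 46 mm below this point is the underside of a 48 mm disc that rests on the neck; z up along the shaft.
- foot (a point): The centre of the lower end of the plunger's shaft, 140 mm below the handle's centre; z points up along the shaft.
- hook (a point): On the centre line of the stand's straight hook bar, 60 mm from the post's axis, 260 mm above the table. The bar is 8 mm thick, level, and runs from the post 110 mm along this frame's -x; its end turns up (tip 118 mm from the post, its top 278 mm above the table). A handle hung here has its centre about 16 mm below this point.
- stand: Steel hook stand, fixed to the table: base plate 130 by 150 mm, 12 mm thick, a post 14 mm thick that rises 264 mm, and the hook at its top; origin at the middle of the base, under the post; the hook points along -x.
- sprayer: Garden pressure sprayer: grey tank 128 mm across, 144 mm tall, black screw collar 72 mm across at its neck, standing upright, fixed to the table in a wooden cradle; origin at the centre of its underside, z up. More than 60 N between plunger and sprayer counts as forcing; while locked the plunger resists a pull rigidly.
- plunger: Loose plunger, about 0.2 kg, shaft 20 mm thick (1 mm play all round); origin at its foot, z up. Its cross lug (34 mm along y, 10 wide, 10 high, centre 77 mm above the foot) lies 3 mm under the catch plate. It starts locked; turned anticlockwise by 25 to 85 degrees (varies) the lug meets the slot, about 7 degrees to spare either way. A 22 mm lift clears the lug, 94 mm the foot.
- cup: Bystander: white paper cup, 72 mm across, 85 mm tall; origin at the centre of its underside.
- screwdriver: Bystander: screwdriver 190 mm long lying on the table along its x; origin under its middle.
- jar: Bystander: small glass jar, 60 mm across, 75 mm tall; origin at the centre of its underside.
Mind the look-alikes: they are no part of the job. Of the things shaped like the plunger, the black one is meant.

How it is judged:
By the outcome, as a careful person would: the job done as asked, in the order asked, and still so for the second after the job is handed in, with the robot touching nothing.
It also fails if it takes over 67 s, if anything falls off the work surface, if the arm or the gripper's body presses on something with over 40 N, if the wrist force passes 120 N, or if a joint passes its speed limit or range.

## Robot

A 6-joint arm with a two-finger parallel gripper is mounted at the origin on the work surface. World frame = base frame: x ahead of the robot, y to its left, z up, the work surface at z = 0. Lengths are in m, angles in degrees, forces in N, time in s.
With the tool pointing down it reaches from about 0.4 to 0.825 m from the base axis. Payload 7 kg.
Tool frame: the origin (TCP) lies on the mounting face of the last link; the fingertips stand 178 mm ahead of it and the grasp point (between the pads) lies 159 mm ahead of it (ctrl.tip_extent is the distance from the TCP to the fingertips, in m); z points along the fingers, y is the direction in which the jaws open and shut (so a half turn about z gives the same grasp; the last joint's range is limited). The gripper opens to 88 mm and grips with 3 to 60 N. Pads are 19 mm wide; open, the fingers measure 130 mm over their backs; the gripper's body (78 mm by 193 mm) begins 47 mm behind the grasp point.
Start: joints at [-60.728, 20.546, 0.682, 0, -70.136, -16.507], TCP at [0.149, -0.658, 0.405] pointing down, gripper open.
Joint ranges: [-176.03, 176.03], [-82.01, 121.73], [-58.28, 71.71], [-173.87, 95.51], [-174.79, -0.11], [-173.66, 173.66]. Speed limits (degrees/s): [136.94, 136.94, 172.46, 180, 180, 180].

## Interface

Orientations are given as [roll, pitch, yaw] about the fixed x, y, z axes, in that order (R = Rz(yaw) Ry(pitch) Rx(roll)).
In Python, from plant import ctrl gives the robot as it stands. The module is installed in compiled form; this text tells all that it offers.
- The arm moves only by the tool carry_out, never from a script. Its argument "moves" is text: rows parted by semicolons, each of 7 numbers parted by spaces: the finger opening in m, from 0 to 0.0876, then the shift along the tool's x, y, z in m, then the turn, a rotation vector about the tool's x, y, z in rad. A call has 1 to 20 rows; each row is the pose to reach, as a shift and turn from the pose commanded when the call began, along the tool's axes at that moment; what a row does not reach only later rows make up. A row lasts 1/10 s, in which the tool goes at most 50 mm and 8.59 degrees, less where a joint would pass 70% of its speed; a pose out of reach is approached as far as the arm can. A call with a gripper value outside its range is refused whole. The fingers move at their own pace and stop on an object; the grip force is fixed at half the most. Time passes only in rows, so rows that repeat a pose let the fingers close. It gives the time, the measured TCP pose, the force and the opening at its end, in the units of the state.
- ctrl.get_obs(): the state, without advancing time (a new reading comes with each control period).
- ctrl.snapshot(name): name is "side" or "top" or "wrist"; returns a dict with "image" (480x640x3 uint8, red, green, blue), "K" (3x3 intrinsics, pixels), "R" (3x3) and "t" (3): a world point X has camera coordinates R X + t. Camera axes: x right, y down, z forward; pixel columns grow to the right and rows downward; lengths in m; the calibration is good to about 2 mm. A picture is of the moment at which its call begins. There is no depth.
- ctrl.close_job(): hands the job in, once; it reports no verdict.
Trained networks look in a picture, given as the dict that the camera call returned (one of the last four; its "shot" number tells which), for a name from the list of things; names that differ only in an ending like _2 or _b are one class to them, and where a whole thing is asked for, a point or a joint stands for the part that bears it (a point fixed in the world has none). Each returns a list of dicts, best first, with "confidence" (0 to 1); they miss things now and then, are a little off and sometimes report something else, mostly with a low value. They report only what shows in the picture. A call takes as long as a camera call. They do not tell look-alikes from the thing itself.
- ctrl.recognise(picture, label): "extent" ([left, top, right, bottom] in pixels, round what is visible of it).
- ctrl.trace(picture, label): "region" (480x640 bool, what is visible of it) and "extent" ([left, top, right, bottom] in pixels, round what is visible of it).
- ctrl.mark_of(picture, label): "at" ([row, column] in pixels: a listed point, or the origin of a listed thing).
The state is a dict: "clock": time; "joint_pos": joint angles; "qvel": joint speeds; "tau": joint torques, N m; "tool_pos": TCP position; "orientation": TCP orientation; "force": force on the tool from outside, world axes, zero at the start; "moment": the same for the moment, N m; "opening": finger opening in m.
Only numpy, scipy, OpenCV 4.12 (cv2) and the standard library are available. Lean on these libraries where they do the work, as an engineer would, in place of code of your own. Each camera call takes 0.05 s, during which the arm holds its last target.

## Working session

There is one attempt and no reset: what is moved stays moved. The work goes in short steps, Python scripts to look and compute and a tool call to move; the robot and the scene stay as the last step left them, time stands still between calls to the robot, and variables do not carry over. Pictures are saved under pics/ and viewed, and the job is handed in when it is done.

Besides the shell and the picture viewer there is one more tool, called after ">>>" by a JSON object that holds its "method" and its "body". carry_out: Moves the arm, as the interface text tells. Its arguments: {"type":"object","properties":{"moves":{"type":"string"}},"required":["moves"]}

```bash
ls; mkdir -p pics
cat > h.py <<'E'
import numpy as np, cv2
from plant import ctrl
from scipy.spatial.transform import Rotation as Ro
def save(n,im): cv2.imwrite('pics/'+n+'.png',cv2.cvtColor(np.ascontiguousarray(im),cv2.COLOR_RGB2BGR))
def ray(s,u,v):
    R=np.array(s['R']);t=np.array(s['t']);K=np.array(s['K'])
    d=R.T@np.linalg.solve(K,[u,v,1.]); return -R.T@t,d/np.linalg.norm(d)
def atz(s,u,v,z):
    c,d=ray(s,u,v); return c+d*(z-c[2])/d[2]
def proj(s,X):
    p=np.array(s['K'])@(np.array(s['R'])@np.array(X,float)+np.array(s['t'])); return p[:2]/p[2]
def tri(l):
    A=np.zeros((3,3));b=np.zeros(3)
    for s,u,v in l:
        c,d=ray(s,u,v);P=np.eye(3)-np.outer(d,d);A+=P;b+=P@c
    X=np.linalg.solve(A,b); return X,[proj(s,X)-[u,v] for s,u,v in l]
E
python3 - <<'E'
from h import *
o=ctrl.get_obs();print(o)
for n in ['side','top','wrist']:
    s=ctrl.snapshot(n);save(n+'0',s['image'])
    c,d=ray(s,320,240);print(n,c,d)
    for l in ['mouth','handle','foot','hook','stand','sprayer','cup','screwdriver','jar']:
        print(n,l,[(round(r['confidence'],2),np.round(r['at'])) for r in ctrl.mark_of(s,l)])
E
```

```text
pics
{'clock': 0.0, 'joint_pos': array([-6.07284308e+01,  2.05901147e+01,  6.32623334e-01, -1.86950774e-02,
       -7.01363721e+01, -1.65064809e+01]), 'qvel': array([ 0.06506449,  0.06746354,  0.02510501,  0.08940041, -0.09196845,
        0.03010595]), 'tau': array([-2.35414765e-03, -5.82719207e+01,  2.93051201e+01,  6.99707866e+00,
        7.05183222e-03, -1.63949671e-04]), 'tool_pos': array([ 0.14908518, -0.65811973,  0.4037331 ]), 'orientation': array([ 1.79905011e+02, -9.82094899e-03, -1.67241270e+02]), 'force': array([-0.17678582,  1.02476935,  0.17540575]), 'moment': array([0.05391425, 0.04994001, 0.02611944]), 'opening': 0.08760527510182012}
side [0.04441148 0.74669896 1.25214612] [ 0.35561694 -0.51600809 -0.77927675]
side mouth [(0.69, array([284., 238.]))]
side handle [(0.66, array([241., 278.])), (0.56, array([267., 236.]))]
side foot [(0.88, array([279., 280.])), (0.72, array([370., 229.]))]
side hook [(0.88, array([158., 370.]))]
side stand [(0.92, array([220., 343.]))]
side sprayer [(0.93, array([313., 244.])), (0.32, array([411., 239.]))]
side cup [(0.65, array([198., 4
[... 199 characters left out ...]

top mouth [(0.76, array([221., 230.]))]
top handle [(0.9, array([250., 182.])), (0.78, array([218., 234.])), (0.76, array([220., 296.]))]
top foot [(0.87, array([253., 192.]))]
top hook [(0.95, array([247., 415.])), (0.73, array([219., 233.]))]
top stand [(0.74, array([234., 396.]))]
top sprayer [(0.81, array([227., 237.])), (0.25, array([221., 230.]))]
top cup [(0.89, array([289., 468.])), (0.36, array([222., 236.]))]
top screwdriver [(0.68, array([248., 329.]))]
top jar []
wrist [ 0.07860294 -0.67371949  0.38458891] [ 0.27407459  0.05524552 -0.96012033]
wrist mouth []
wrist handle []
wrist foot []
wrist hook []
wrist stand []
wrist sprayer []
wrist cup []
wrist screwdriver []
wrist jar []
```

View pics/side0.png

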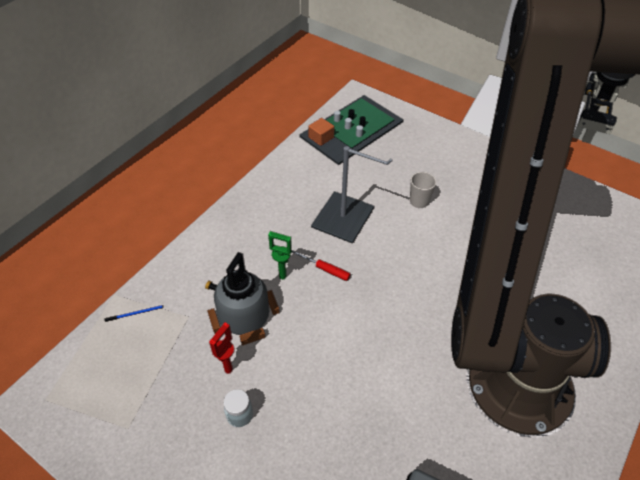

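View pics/top0.png

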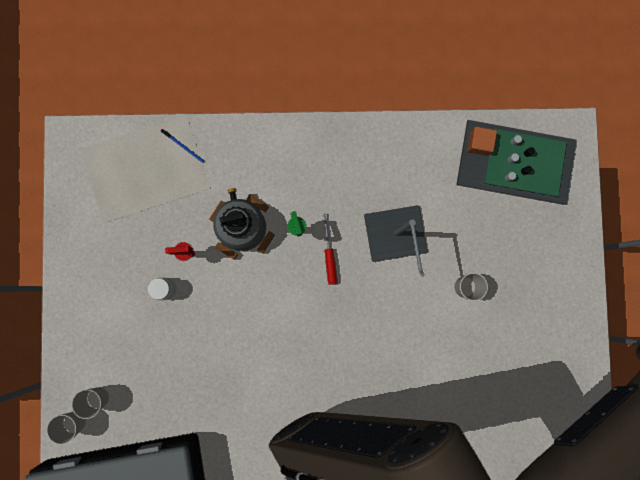

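Side view: the black plunger is on the sprayer at about (237,265). The look-alikes are red at (223,345) and green at (280,245). In the top view they are black (234,218), red (181,250) and green (296,223). The stand's hook tip is at side (388,162) and top (421,273). I choose the black one and check it in close crops.

Run:
```python
from h import *
S=ctrl.snapshot('side');T=ctrl.snapshot('top')
a=cv2.resize(S['image'][240:350,190:310],None,fx=5,fy=5,interpolation=cv2.INTER_CUBIC)
b=cv2.resize(T['image'][170:270,190:310],None,fx=6,fy=6,interpolation=cv2.INTER_CUBIC)
save('s1',a);save('t1',b)
c=cv2.resize(T['image'][190:310,350:500],None,fx=5,fy=5,interpolation=cv2.INTER_CUBIC);save('t1h',c)
c=cv2.resize(S['image'][130:250,300:450],None,fx=5,fy=5,interpolation=cv2.INTER_CUBIC);save('s1h',c)
def p(n,su,tu): 
    X,e=tri([(S,*su),(T,*tu)]);print(n,X.round(4),np.round(e,1).tolist(),'r',np.hypot(*X[:2]))
p('mouth',(238,284),(230,221));p('handle',(236,267),(234,218));p('hook',(370,158),(415,247));p('stand',(343,220),(396,234));p('sprayer',(244,313),(237,227))
p('hooktip',(388,162),(421,273));p('posttop',(346,150),(412,225))
for l in ['handle','mouth','hook','stand']:
  for s in (S,T):
    print(l,[(round(r['confidence'],2),np.round(r['at'],1)) for r in ctrl.mark_of(s,l)])
```

```text
mouth [0.6333 0.2317 0.1466] [[-2.7, -0.3], [1.5, 2.1]] r 0.674361978092174
handle [0.6384 0.2185 0.1929] [[-0.8, -0.1], [0.4, 0.6]] r 0.674749900204727
hook [ 0.5533 -0.1943  0.2558] [[-2.7, -0.1], [1.6, 2.5]] r 0.5864375618856797
stand [ 0.6126 -0.1906 -0.0158] [[-0.5, -0.0], [0.3, 0.4]] r 0.6415586940346514
sprayer [0.6319 0.2305 0.0213] [[-2.6, -0.3], [1.4, 2.0]] r 0.6726222249884862
hooktip [ 0.4998 -0.2009  0.2662] [[-0.3, -0.0], [0.2, 0.3]] r 0.5386940491915239
posttop [ 0.6091 -0.1847  0.2595] [[0.4, 0.0], [-0.3, -0.4]] r 0.6364554553913692
handle [(0.94, array([341.8, 218.7])), (0.88, array([242.9, 283.5])), (0.62, array([270.9, 235.6])), (0.34, array([157.7, 369.6]))]
handle [(0.79, array([220.1, 232.6])), (0.76, array([250.3, 181.1])), (0.63, array([221.9, 294.7]))]
mouth [(0.69, array([282.1, 237.3]))]
mouth [(0.87, array([218.1, 231.4]))]
hook [(0.74, array([159.1, 369. ]))]
hook [(0.66, array([248.3, 417.2])), (0.28, array([223. , 236.9]))]
stand [(0.63, array([217.2, 343.8]))]
stand [(0.95, array([233.4, 396.8]))]
```

View pics/s1.png

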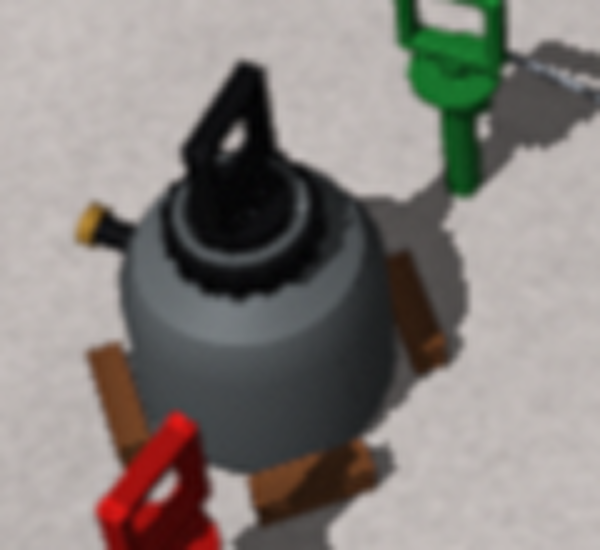

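View pics/t1.png

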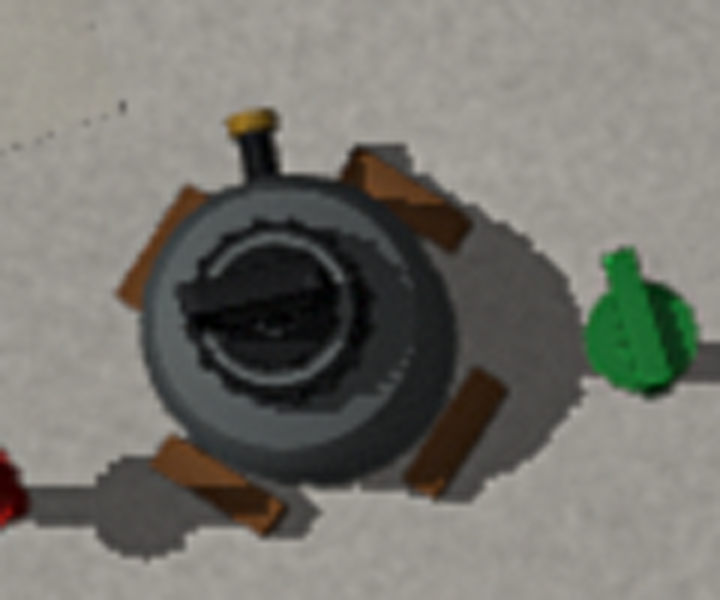

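View pics/t1h.png

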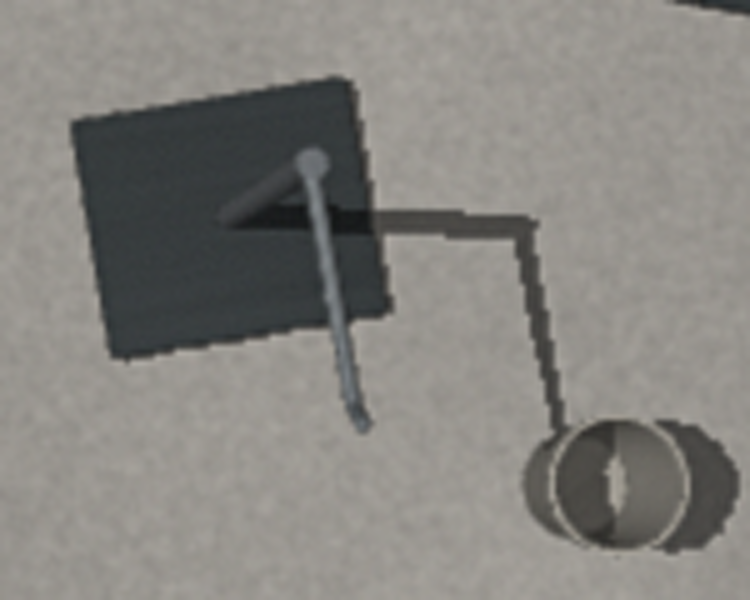

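View pics/s1h.png

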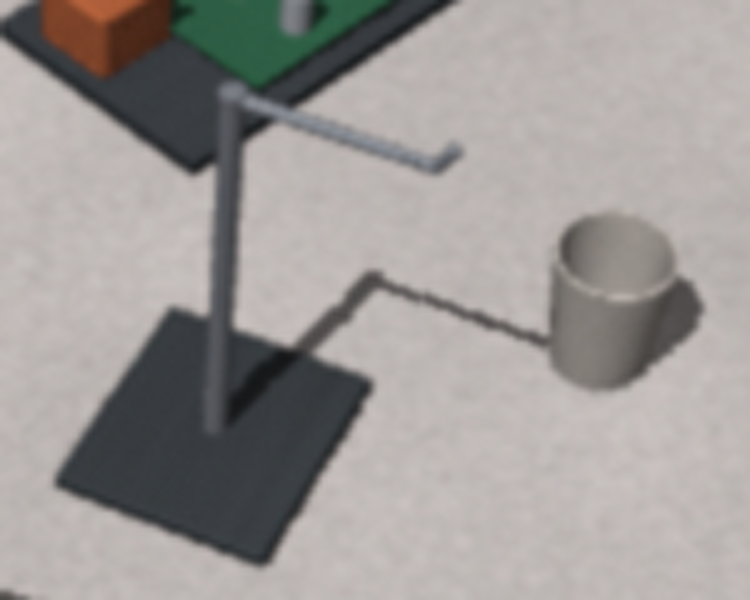

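```bash
cat >> h.py <<'E'
def rel(P,yaw=None):
    "tool shift to world TCP P and yaw turn (tool down), from current measured"
    o=ctrl.get_obs();R=Ro.from_euler('xyz',o['orientation'],degrees=True)
    sh=R.inv().apply(np.array(P)-o['tool_pos'])
    rv=None
    if yaw is not None: rv=(R.inv()*Ro.from_euler('xyz',[180,0,yaw],degrees=True)).as_rotvec()
    print('shift',sh.round(4),'rot',None if rv is None else rv.round(4))
E
python3 - <<'E'
from h import *
rel([.30,-.45,.53]);rel([.50,-.15,.53]);rel([.625,.22,.50])
S=ctrl.snapshot('side');T=ctrl.snapshot('top')
for n,z in(('cup',0),('jar',0),('screwdriver',0)):
  for s in (S,T):
    print(n,[(round(r['confidence'],2),atz(s,r['at'][1],r['at'][0],z).round(3)) for r in ctrl.mark_of(s,n)])
E
```

```text
shift [-0.1932  0.1698 -0.1253] rot None
shift [-0.4545  0.4182 -0.1253] rot None
shift [-0.6582  0.7514 -0.0954] rot None
cup [(0.92, array([ 0.465, -0.375,  0.   ]))]
cup [(0.97, array([ 0.464, -0.368,  0.   ]))]
jar [(0.94, array([0.48 , 0.433, 0.   ]))]
jar [(0.64, array([0.477, 0.431, 0.   ]))]
screwdriver [(0.84, array([ 0.57 , -0.006,  0.   ]))]
screwdriver [(0.81, array([ 0.572, -0.004,  0.   ]))]
```

>>> {"method": "carry_out", "body": {"moves": "0.0876 0 0 -0.05 0 0 0;0.0876 0 0 -0.10 0 0 0;0.0876 -0.03 0.025 -0.125 0 0 0;0.0876 -0.06 0.05 -0.125 0 0 0;0.0876 -0.09 0.075 -0.125 0 0 0;0.0876 -0.12 0.1 -0.125 0 0 0;0.0876 -0.15 0.13 -0.125 0 0 0;0.0876 -0.18 0.16 -0.125 0 0 0;0.0876 -0.21 0.19 -0.125 0 0 0;0.0876 -0.24 0.22 -0.125 0 0 0;0.0876 -0.27 0.25 -0.125 0 0 0;0.0876 -0.30 0.28 -0.125 0 0 0;0.0876 -0.33 0.31 -0.125 0 0 0;0.0876 -0.36 0.34 -0.125 0 0 0;0.0876 -0.39 0.37 -0.125 0 0 0;0.0876 -0.42 0.40 -0.125 0 0 0;0.0876 -0.44 0.43 -0.125 0 0 0;0.0876 -0.46 0.46 -0.125 0 0 0;0.0876 -0.48 0.49 -0.125 0 0 0;0.0876 -0.50 0.52 -0.125 0 0 0"}}

```text
clock: 4.4
tool_pos: [0.522, -0.0392, 0.53]
orientation: [-180.0, 0.0, -167.2]
force: [0.9, -0.3, 0.6]
opening: 0.0876
```

Run:
```python
from h import *
o=ctrl.get_obs();print(o['tool_pos'],o['orientation'],o['joint_pos'])
rel([.625,.22,.50],-171)
```

```text
[ 0.52204225 -0.03917554  0.52995195] [-1.79998688e+02  3.60949138e-02 -1.67221491e+02] [ 1.72021921e+01  2.73123850e+00 -5.93286527e+00  4.13987513e-03
 -8.13000101e+01 -9.44243082e+01]
shift [-0.1577  0.23    0.03  ] rot [-0.      0.0006  0.0659]
```

>>> {"method": "carry_out", "body": {"moves": "0.0876 -0.026 0.038 0.005 0 0 0.066;0.0876 -0.052 0.077 0.01 0 0 0.066;0.0876 -0.079 0.115 0.015 0 0 0.066;0.0876 -0.105 0.153 0.02 0 0 0.066;0.0876 -0.131 0.191 0.025 0 0 0.066;0.0876 -0.158 0.23 0.03 0 0 0.066;0.0876 -0.158 0.23 0.03 0 0 0.066;0.0876 -0.158 0.23 0.03 0 0 0.066"}}

```text
clock: 5.2
tool_pos: [0.6254, 0.2199, 0.4984]
orientation: [-179.9, -0.1, -170.9]
force: [-0.2, -1.0, 0.2]
opening: 0.0876
```

Run:
```python
from h import *
o=ctrl.get_obs();print(o['tool_pos'],o['orientation'],o['joint_pos'])
W=ctrl.snapshot('wrist');save('w2',W['image'])
for n in ['handle','mouth']:
  print(n,[(round(r['confidence'],2),r['at']) for r in ctrl.mark_of(W,n)])
```

```text
[0.6253982  0.2198758  0.49835595] [-1.79947561e+02 -1.06279964e-01 -1.70924362e+02] [ 3.61874666e+01  1.71647565e+01  7.81680788e+00 -1.78123471e-03
 -8.07705510e+01 -1.17111492e+02]
handle [(0.69, [167.3, 506.1]), (0.66, [185.4, 150.1])]
mouth []
```

View pics/w2.png

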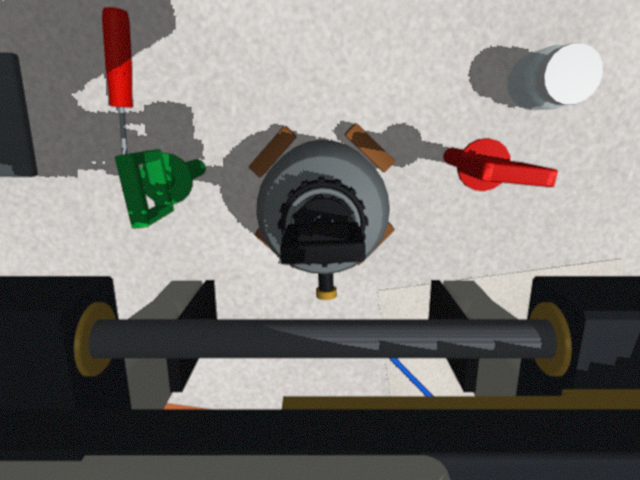

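The wrist view shows the black handle at about (322,245) on the sprayer, with green at (150,185) and red at (500,165). I zoom in with raised contrast.

Run:
```python
from h import *
W=ctrl.snapshot('wrist')
c=W['image'][170:290,250:400].astype(float);c=np.clip((c/255)**.45*255,0,255).astype(np.uint8)
save('w2z',cv2.resize(c,None,fx=5,fy=5,interpolation=cv2.INTER_CUBIC))
T=ctrl.snapshot('top');c=T['image'][190:260,200:280].astype(float);c=np.clip((c/255)**.45*255,0,255).astype(np.uint8)
save('t2z',cv2.resize(c,None,fx=7,fy=7,interpolation=cv2.INTER_CUBIC))
```

```text
(no output)
```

View pics/w2z.png

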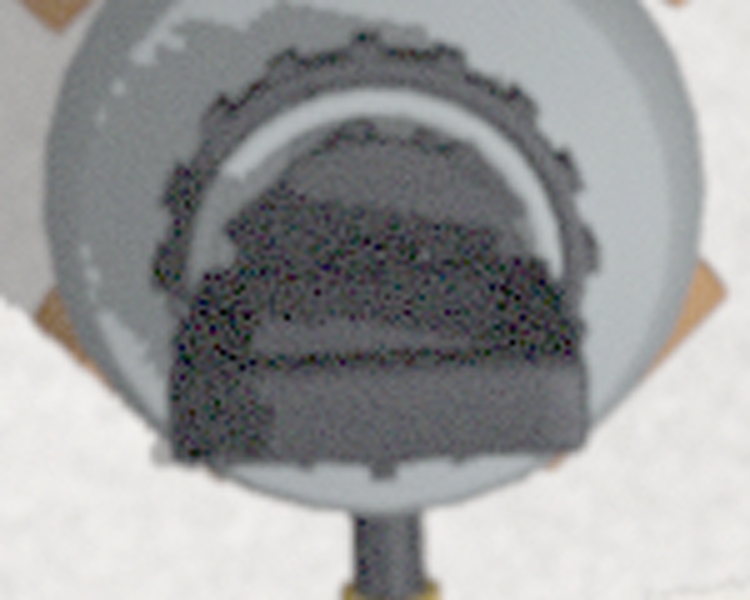

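View pics/t2z.png

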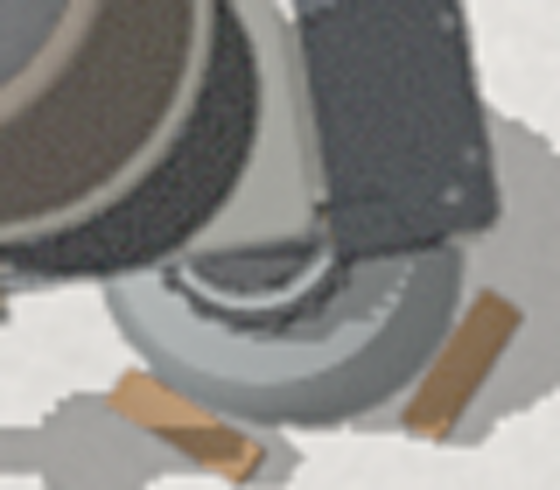

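Run:
```python
from h import *
W=ctrl.snapshot('wrist');f=lambda x,y:(250+x/5-.4,170+y/5-.4)
a=atz(W,*f(172,463),.22);b=atz(W,*f(587,449),.22);c=atz(W,*f(587,357),.22)
print(a,b,c,np.linalg.norm(a-b),np.linalg.norm(b-c))
d=a-b;print('yaw',np.degrees(np.arctan2(d[1],d[0]))+90)
n=(c-b)/np.linalg.norm(c-b);print('centre',(a+b)/2+n*.007)
# neck ring: outer left, right at row 280; top
for p in [(188,260),(565,260),(378,88)]: print(atz(W,*f(*p),.144))
for n in [('sprayer')]:
  print([(round(r['confidence'],2),atz(W,r['at'][1],r['at'][0],0)) for r in ctrl.mark_of(W,n)])
```

```text
[0.64773368 0.19574964 0.22      ] [0.63738353 0.24957572 0.22      ] [0.62494151 0.2472714  0.22      ] 0.0548121618449181 0.012653598266401653
yaw 10.884483046196252
centre [0.63567565 0.22138793 0.22      ]
[0.63946567 0.19055441 0.144     ]
[0.62984274 0.25242052 0.144     ]
[0.60622736 0.21726611 0.144     ]
[(0.68, array([0.63587872, 0.22051532, 0.        ]))]
```

Run:
```python
from h import *
rel([.636,.2213,.353],-169.1)
```

```text
shift [-0.0114  0.0019  0.1475] rot [ 0.0005  0.0011 -0.0344]
```

>>> {"method": "carry_out", "body": {"moves": "0.0876 -0.011 0.002 0.03 0 0 -0.034;0.0876 -0.011 0.002 0.06 0 0 -0.034;0.0876 -0.011 0.002 0.09 0 0 -0.034;0.0876 -0.011 0.002 0.11 0 0 -0.034;0.0876 -0.011 0.002 0.13 0 0 -0.034;0.0876 -0.011 0.002 0.147 0 0 -0.034;0.0876 -0.011 0.002 0.147 0 0 -0.034"}}

```text
clock: 6.25
tool_pos: [0.635, 0.2214, 0.3503]
orientation: [-179.9, -0.2, -169.1]
force: [-0.1, -1.0, -0.6]
opening: 0.0877
```

Run:
```python
from h import *
o=ctrl.get_obs();print(o['tool_pos'],o['orientation'],o['force'],o['moment'])
W=ctrl.snapshot('wrist');c=np.clip((W['image']/255.)**.5*255,0,255).astype(np.uint8);save('w3',c)
```

```text
[0.63501354 0.22141941 0.35031067] [-179.94025525   -0.22525182 -169.12241987] [-0.14947082 -1.03050012 -0.61968952] [ 0.01444702 -0.00572812  0.04090091]
```

View pics/w3.png

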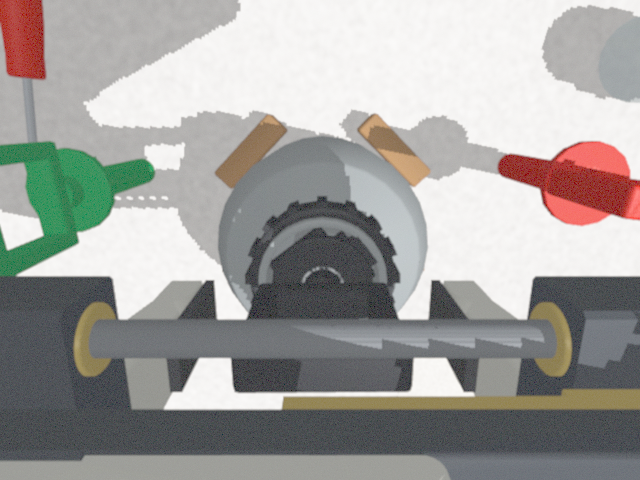

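The handle (columns 233 to 413) sits centred between the fingers (215 to 431). I close on it.

>>> {"method": "carry_out", "body": {"moves": "0.05 0 0 0 0 0 0;0.05 0 0 0 0 0 0;0.05 0 0 0 0 0 0;0.05 0 0 0 0 0 0;0.05 0 0 0 0 0 0;0.05 0 0 0 0 0 0;0.05 0 0 0 0 0 0;0.05 0 0 0 0 0 0"}}

```text
clock: 7.1
tool_pos: [0.6357, 0.2223, 0.3532]
orientation: [180.0, 0.0, -169.1]
force: [-0.7, -0.1, 4.3]
opening: 0.056
```

Run:
```python
from h import *
o=ctrl.get_obs();print(o['opening'],o['tool_pos'],o['orientation'],o['force'],o['moment'])
```

```text
0.056018696409168144 [0.63573774 0.22227225 0.35315278] [ 1.79998075e+02  3.12678915e-02 -1.69061182e+02] [-0.65245988 -0.05953956  4.34046854] [-0.10819872  0.50573335 -0.05222736]
```

>>> {"method": "carry_out", "body": {"moves": "0.05 0 0 0 0 0 -0.1;0.05 0 0 0 0 0 -0.2;0.05 0 0 0 0 0 -0.3;0.05 0 0 0 0 0 -0.4;0.05 0 0 0 0 0 -0.47;0.05 0 0 0 0 0 -0.47;0.05 0 0 0 0 0 -0.47"}}

```text
clock: 7.8
tool_pos: [0.636, 0.222, 0.3532]
orientation: [-180.0, 0.0, -142.3]
force: [1.5, -2.6, 4.3]
opening: 0.0559
```

>>> {"method": "carry_out", "body": {"moves": "0.05 0 0 -0.002 0 0 0;0.05 0 0 -0.004 0 0 0;0.05 0 0 -0.004 0 0 0;0.05 0 0 -0.004 0 0 0"}}

```text
clock: 8.2
tool_pos: [0.6357, 0.222, 0.3561]
orientation: [-180.0, -0.1, -142.2]
force: [4.9, -3.5, -4.2]
opening: 0.0555
```

Run:
```python
from h import *
o=ctrl.get_obs();print(o['opening'],o['tool_pos'],o['orientation'],o['force'],o['moment'])
```

```text
0.05553883146158888 [0.63567683 0.22200416 0.35612271] [-1.79995148e+02 -5.82342256e-02 -1.42170847e+02] [ 4.87659725 -3.49367584 -4.17608281] [-1.65550781 -1.53874326  0.06003203]
```

>>> {"method": "carry_out", "body": {"moves": "0.05 0 0 -0.001 0 0 0;0.05 0 0 -0.002 0 0 0;0.05 0 0 -0.002 0 0 0"}}

```text
clock: 8.5
tool_pos: [0.6357, 0.222, 0.3569]
orientation: [180.0, -0.1, -142.2]
force: [5.0, -3.0, -10.5]
opening: 0.056
```

>>> {"method": "carry_out", "body": {"moves": "0.05 0 0 0.004 0 0 0;0.05 0 0 0.0045 0 0 -0.06;0.05 0 0 0.0045 0 0 -0.12;0.05 0 0 0.0045 0 0 -0.175;0.05 0 0 0.0045 0 0 -0.175;0.05 0 0 0.002 0 0 -0.175;0.05 0 0 0 0 0 -0.175;0.05 0 0 0 0 0 -0.175;0.05 0 0 0 0 0 -0.175"}}

```text
clock: 9.4
tool_pos: [0.6357, 0.2219, 0.3585]
orientation: [-180.0, -0.0, -132.1]
force: [3.1, -5.0, -2.8]
opening: 0.0557
```

>>> {"method": "carry_out", "body": {"moves": "0.05 0 0 -0.002 0 0 0;0.05 0 0 -0.004 0 0 0;0.05 0 0 -0.004 0 0 0"}}

```text
clock: 9.7
tool_pos: [0.6357, 0.2219, 0.3625]
orientation: [-180.0, -0.0, -132.1]
force: [2.6, -4.2, -3.9]
opening: 0.0559
```

>>> {"method": "carry_out", "body": {"moves": "0.05 0 0 -0.002 0 0 0;0.05 0 0 -0.004 0 0 0;0.05 0 0 -0.006 0 0 0;0.05 0 0 -0.008 0 0 0;0.05 0 0 -0.010 0 0 0;0.05 0 0 -0.010 0 0 0"}}

```text
clock: 10.3
tool_pos: [0.6357, 0.222, 0.3725]
orientation: [-180.0, -0.0, -132.1]
force: [3.1, -4.5, -3.0]
opening: 0.056
```

>>> {"method": "carry_out", "body": {"moves": "0.05 0 0 -0.003 0 0 0;0.05 0 0 -0.006 0 0 0;0.05 0 0 -0.009 0 0 0;0.05 0 0 -0.012 0 0 0;0.05 0 0 -0.012 0 0 0"}}

```text
clock: 10.8
tool_pos: [0.6357, 0.222, 0.3847]
orientation: [-180.0, -0.0, -132.1]
force: [1.1, -3.9, -1.2]
opening: 0.0559
```

Run:
```python
from h import *
o=ctrl.get_obs();print(o['opening'],o['tool_pos'],o['orientation'],o['force'],o['moment'])
S=ctrl.snapshot('side');c=np.clip((S['image'][200:350,170:320]/255.)**.5*255,0,255).astype(np.uint8);save('s4',cv2.resize(c,None,fx=4,fy=4))
```

```text
0.05587750567963879 [0.63568839 0.2219752  0.38473205] [-1.79982391e+02 -3.18914332e-02 -1.32120973e+02] [ 1.0530227  -3.85339787 -1.15553593] [-1.955686   -1.1134859  -0.00313616]
```

View pics/s4.png

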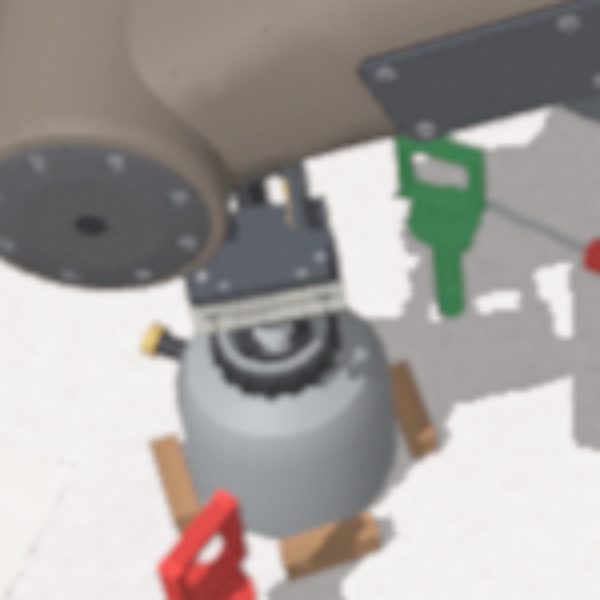

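The disc is off the neck and the pale shaft shows in the mouth at crop (275,330), so the lug has cleared. I continue straight up.

>>> {"method": "carry_out", "body": {"moves": "0.05 0 0 -0.007 0 0 0;0.05 0 0 -0.014 0 0 0;0.05 0 0 -0.021 0 0 0;0.05 0 0 -0.028 0 0 0;0.05 0 0 -0.035 0 0 0;0.05 0 0 -0.042 0 0 0;0.05 0 0 -0.049 0 0 0;0.05 0 0 -0.056 0 0 0;0.05 0 0 -0.063 0 0 0;0.05 0 0 -0.070 0 0 0;0.05 0 0 -0.077 0 0 0;0.05 0 0 -0.084 0 0 0;0.05 0 0 -0.091 0 0 0;0.05 0 0 -0.098 0 0 0;0.05 0 0 -0.105 0 0 0;0.05 0 0 -0.105 0 0 0"}}

```text
clock: 12.45
tool_pos: [0.6359, 0.2222, 0.4911]
orientation: [-180.0, 0.1, -132.1]
force: [-0.3, 0.1, -1.3]
opening: 0.056
```

Run:
```python
from h import *
o=ctrl.get_obs();print(o['opening'],o['tool_pos'],o['orientation'],o['force'],o['moment'])
W=ctrl.snapshot('wrist');c=np.clip((W['image']/255.)**.5*255,0,255).astype(np.uint8);save('w5',c)
S=ctrl.snapshot('side');c=np.clip((S['image'][150:350,170:370]/255.)**.5*255,0,255).astype(np.uint8);save('s5',cv2.resize(c,None,fx=3,fy=3))
```

```text
0.05598567435036036 [0.63586229 0.22224742 0.4911018 ] [-1.79954385e+02  1.05629574e-01 -1.32107270e+02] [-0.31618363  0.08602075 -1.25117866] [0.02595419 0.0248477  0.03358465]
```

View pics/w5.png

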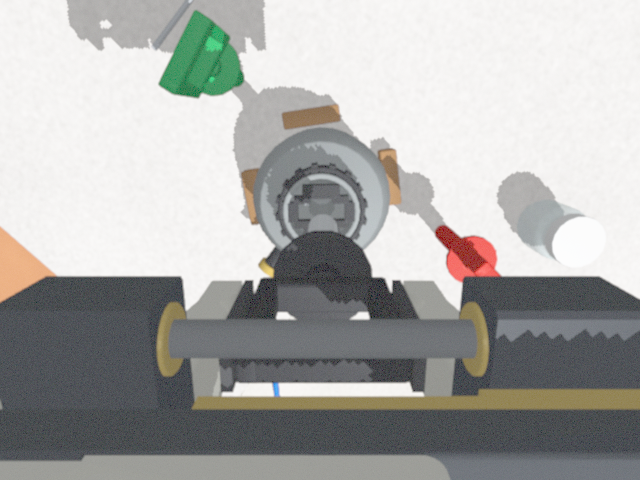

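View pics/s5.png

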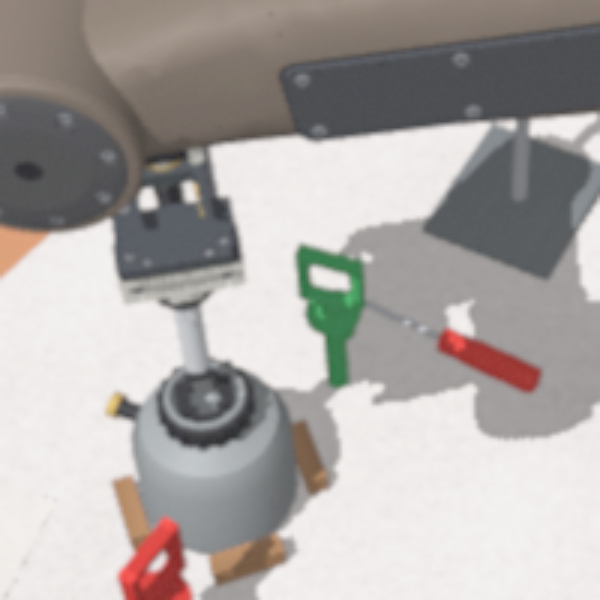

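Wrist and side views: the plunger is fully out. The shaft hangs below the gripper, with the empty mouth at (320,205) in the wrist view and (205,398) in the side crop. Next I fit the stand model to the corner pixels from the first crops.

Run:
```python
from h import *
from scipy.optimize import least_squares
S=ctrl.snapshot('side');T=ctrl.snapshot('top')
M={'c1':(.065,.075,.012),'c2':(.065,-.075,.012),'c3':(-.065,-.075,.012),'c4':(-.065,.075,.012),'p':(0,0,.264),'tip':(-.118,0,.277),'bend':(-.112,0,.258)}
tp={'c1':(72,122),'c2':(345,78),'c3':(392,312),'c4':(118,358),'p':(312,161),'tip':(363,427)}
sp={'c1':(175,310),'c2':(372,382),'c3':(265,562),'c4':(60,482),'p':(232,91),'tip':(456,150),'bend':(437,167)}
# side: decide corner assignment by brute force over cyclic shifts
obsT=[(k,350+v[0]/5-.4,190+v[1]/5-.4) for k,v in tp.items()]
best=None
def W(q,m):
    c,s=np.cos(q[2]),np.sin(q[2]);return [q[0]+c*m[0]-s*m[1],q[1]+s*m[0]+c*m[1],m[2]]
ks=['c1','c2','c3','c4']
for k in range(4):
    obsS=[(ks[(ks.index(a)+k)%4] if a in ks else a,300+v[0]/5-.4,130+v[1]/5-.4) for a,v in sp.items()]
    def f(q): return np.concatenate([proj(s,W(q,M[n]))-[u,v] for s,o in ((S,obsS),(T,obsT)) for n,u,v in o])
    r=least_squares(f,[.61,-.187,.16],loss='soft_l1')
    if best is None or r.cost<best[0]: best=(r.cost,r.x,k,f(r.x).reshape(-1,2).round(1))
print(best, np.degrees(best[1][2]))
q=best[1]
for m in [(-.06,0,.26),(-.15,0,.26),(-.118,0,.26)]: print(m,np.round(W(q,m),4))
```

```text
(np.float64(7.999948904974454), array([ 0.61175084, -0.18522068,  0.1488119 ]), 1, array([[-1.7, -1.5],
       [-0.3, -1. ],
       [-0.6, -0.5],
       [-2.1, -1. ],
       [-0.3,  0.3],
       [-0.6, -0.5],
       [ 0.2,  1. ],
       [-0.2,  0.5],
       [ 0.4, -0. ],
       [-0.1,  1.1],
       [-0.8,  1.5],
       [ 0.3,  1.4],
       [ 0.8,  0.3]])) 8.526293866494717
(-0.06, 0, 0.26) [ 0.5524 -0.1941  0.26  ]
(-0.15, 0, 0.26) [ 0.4634 -0.2075  0.26  ]
(-0.118, 0, 0.26) [ 0.4951 -0.2027  0.26  ]
```

Run:
```python
from h import *
rel([.49,.14,.49],-171.5);rel([.4585,-.208,.49],-171.5)
```

```text
shift [ 0.1587  0.0529 -0.0007] rot [ 1.000e-04 -8.000e-04  6.874e-01]
shift [ 0.4379 -0.1571 -0.0006] rot [ 1.000e-04 -8.000e-04  6.874e-01]
```

>>> {"method": "carry_out", "body": {"moves": "0.05 0.026 0.009 0 0 0 0.06;0.05 0.053 0.018 0 0 0 0.12;0.05 0.079 0.026 0 0 0 0.18;0.05 0.106 0.035 0 0 0 0.24;0.05 0.132 0.044 0 0 0 0.30;0.05 0.159 0.053 0 0 0 0.36;0.05 0.184 0.034 0 0 0 0.42;0.05 0.210 0.015 0 0 0 0.48;0.05 0.235 -0.004 0 0 0 0.54;0.05 0.260 -0.023 0 0 0 0.60;0.05 0.286 -0.042 0 0 0 0.66;0.05 0.311 -0.062 0 0 0 0.687;0.05 0.336 -0.081 0 0 0 0.687;0.05 0.362 -0.100 0 0 0 0.687;0.05 0.387 -0.119 0 0 0 0.687;0.05 0.412 -0.138 0 0 0 0.687;0.05 0.438 -0.157 0 0 0 0.687;0.05 0.438 -0.157 0 0 0 0.687;0.05 0.438 -0.157 0 0 0 0.687"}}

```text
clock: 14.55
tool_pos: [0.4581, -0.2086, 0.4892]
orientation: [180.0, -0.0, -171.6]
force: [0.2, 0.3, -2.1]
opening: 0.0559
```

Run:
```python
from h import *
o=ctrl.get_obs();print(o['opening'],o['tool_pos'],o['orientation'],o['force'],o['joint_pos'])
for n in ['wrist','top','side']:
  W=ctrl.snapshot(n);c=np.clip((W['image']/255.)**.6*255,0,255).astype(np.uint8);save(n+'6',c)
```

```text
0.055885775894058666 [ 0.45814352 -0.20859529  0.48921662] [ 1.79979083e+02 -4.24072041e-02 -1.71590996e+02] [ 0.16563134  0.30058056 -2.08558901] [-2.08915874e+00  1.47609385e+00 -1.23768188e+01 -1.32224394e-02
 -7.61925963e+01 -7.94986838e+01]
```

View pics/wrist6.png

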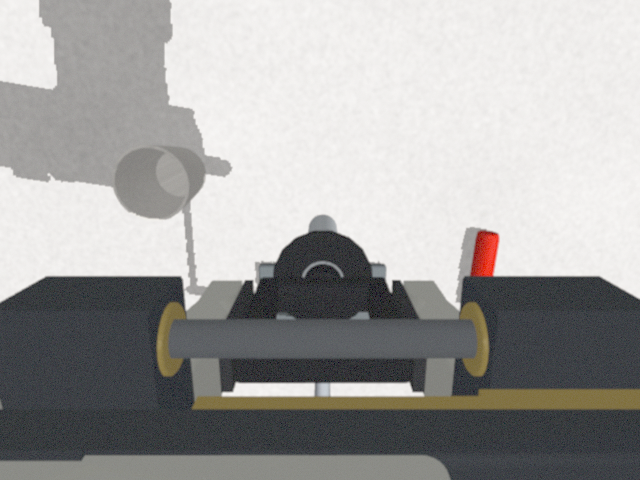

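View pics/top6.png

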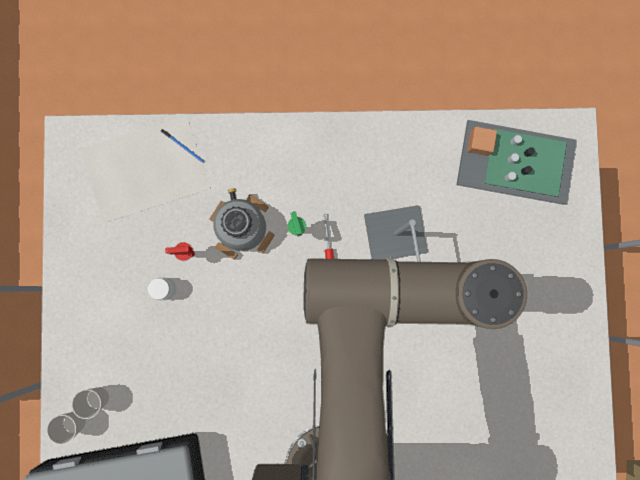

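View pics/side6.png

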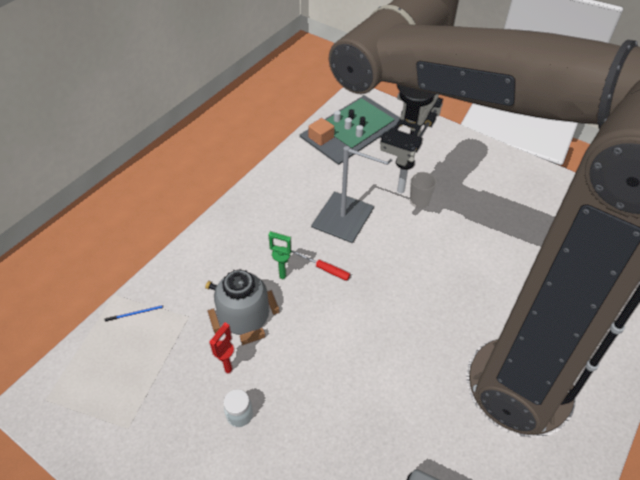

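Wrist view: the hook bar end is at (322,390), in line with the handle's centre at 323. The side view shows the plunger at (403,170), just beyond the hook tip at (388,162). I lower to sliding height.

>>> {"method": "carry_out", "body": {"moves": "0.05 0 0 0.015 0 0 0;0.05 0 0 0.03 0 0 0;0.05 0 0 0.045 0 0 0;0.05 0 0 0.06 0 0 0;0.05 0 0 0.06 0 0 0;0.05 0 0 0.06 0 0 0"}}

```text
clock: 15.3
tool_pos: [0.4587, -0.2074, 0.4302]
orientation: [-180.0, 0.0, -171.4]
force: [-0.3, -0.1, -1.7]
opening: 0.0556
```

Run:
```python
from h import *
o=ctrl.get_obs();print(o['opening'],o['tool_pos'],o['orientation'],o['force'])
W=ctrl.snapshot('wrist');c=np.clip((W['image']/255.)**.6*255,0,255).astype(np.uint8);save('w7',c)
W=ctrl.snapshot('side');c=np.clip((W['image'][90:240,310:460]/255.)**.6*255,0,255).astype(np.uint8);save('s7',cv2.resize(c,None,fx=4,fy=4,interpolation=cv2.INTER_CUBIC))
rel([.5524,-.1941,.430],-171.5)
```

```text
0.055646409334638595 [ 0.45873087 -0.20741477  0.43015462] [-1.79981241e+02  2.40706942e-03 -1.71399670e+02] [-0.29380878 -0.08884066 -1.70630736]
shift [-0.0945 -0.0005  0.0008] rot [-0.0006  0.0014  0.0013]
```

View pics/w7.png

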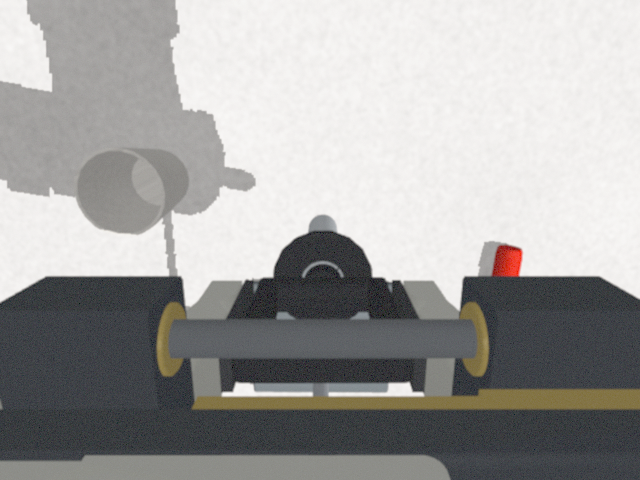

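View pics/s7.png

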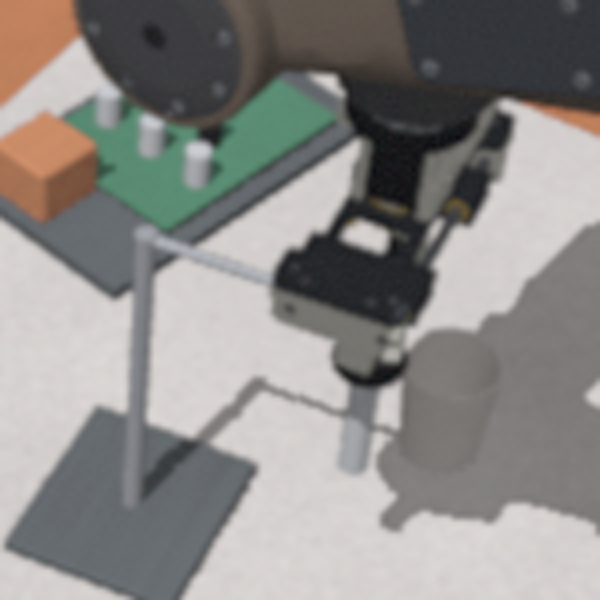

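>>> {"method": "carry_out", "body": {"moves": "0.05 -0.006 0 0 0 0 0;0.05 -0.012 0 0 0 0 0;0.05 -0.018 0 0 0 0 0;0.05 -0.024 0 0 0 0 0;0.05 -0.030 0 0 0 0 0;0.05 -0.030 0 0 0 0 0"}}

```text
clock: 16.0
tool_pos: [0.489, -0.2034, 0.4294]
orientation: [-180.0, -0.0, -171.5]
force: [-0.3, 0.7, -1.3]
opening: 0.0559
```

>>> {"method": "carry_out", "body": {"moves": "0.05 -0.006 0 0 0 0 0;0.05 -0.012 0 0 0 0 0;0.05 -0.018 0 0 0 0 0;0.05 -0.024 0 0 0 0 0;0.05 -0.024 0 0 0 0 0"}}

```text
clock: 16.5
tool_pos: [0.5126, -0.1998, 0.4295]
orientation: [-180.0, -0.0, -171.5]
force: [-0.6, -0.1, -1.2]
opening: 0.0559
```

Run:
```python
from h import *
o=ctrl.get_obs();print(o['opening'],o['tool_pos'],o['orientation'],o['force'])
W=ctrl.snapshot('wrist');c=np.clip((W['image']/255.)**.6*255,0,255).astype(np.uint8);save('w8',c)
W=ctrl.snapshot('side');c=np.clip((W['image'][90:240,310:460]/255.)**.6*255,0,255).astype(np.uint8);save('s8',cv2.resize(c,None,fx=4,fy=4,interpolation=cv2.INTER_CUBIC))
rel([.5524,-.1941,.430],-171.5)
```

```text
0.055859337912635136 [ 0.51264656 -0.19983435  0.42946115] [-1.79996405e+02 -1.04578311e-02 -1.71461548e+02] [-0.59339366 -0.08363739 -1.19056929]
shift [-0.0409 -0.0003 -0.0005] rot [ 0.0001 -0.0004  0.0006]
```

View pics/w8.png

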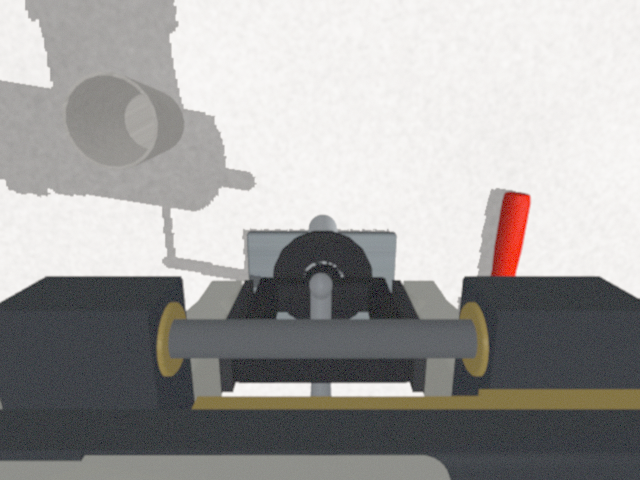

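View pics/s8.png

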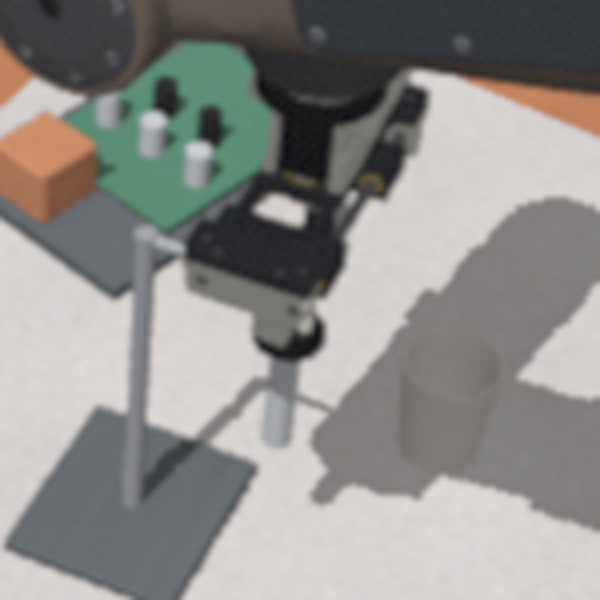

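The hook tip, at (321,287) in the wrist view, now shows on the camera side of the handle, so it passed through the opening without contact force. I slide on to the hanging point and lower.

>>> {"method": "carry_out", "body": {"moves": "0.05 -0.007 0 0 0 0 0;0.05 -0.014 0 0 0 0 0;0.05 -0.021 0 0 0 0 0;0.05 -0.028 0 0 0 0 0;0.05 -0.035 0 0 0 0 0;0.05 -0.041 0 0 0 0 0;0.05 -0.041 0 0.005 0 0 0;0.05 -0.041 0 0.010 0 0 0;0.05 -0.041 0 0.015 0 0 0;0.05 -0.041 0 0.018 0 0 0;0.05 -0.041 0 0.018 0 0 0"}}

```text
clock: 17.7
tool_pos: [0.5521, -0.1939, 0.411]
orientation: [180.0, -0.1, -171.5]
force: [-0.2, -0.3, -2.0]
opening: 0.0559
```

>>> {"method": "carry_out", "body": {"moves": "0.05 0 0 0.002 0 0 0;0.05 0 0 0.002 0 0 0"}}

```text
clock: 17.9
tool_pos: [0.5523, -0.1939, 0.4096]
orientation: [180.0, 0.0, -171.5]
force: [-0.6, -0.2, -1.1]
opening: 0.0556
```

>>> {"method": "carry_out", "body": {"moves": "0.05 0 0 0.002 0 0 0;0.05 0 0 0.002 0 0 0"}}

```text
clock: 18.1
tool_pos: [0.5523, -0.1939, 0.4075]
orientation: [180.0, -0.0, -171.5]
force: [-0.3, 0.1, -2.5]
opening: 0.0559
```

>>> {"method": "carry_out", "body": {"moves": "0.05 0 0 0.001 0 0 0;0.05 0 0 0.001 0 0 0;0.05 0 0 0.001 0 0 0"}}

```text
clock: 18.4
tool_pos: [0.5524, -0.1939, 0.407]
orientation: [-180.0, 0.0, -171.5]
force: [-0.6, 1.3, 2.1]
opening: 0.056
```

>>> {"method": "carry_out", "body": {"moves": "0.05 0 0 0.001 0 0 0;0.05 0 0 0.001 0 0 0;0.05 0 0 0.001 0 0 0"}}

```text
clock: 18.7
tool_pos: [0.5523, -0.1939, 0.4069]
orientation: [-180.0, 0.1, -171.5]
force: [-3.7, 2.6, 7.9]
opening: 0.0554
```

The bar now carries the handle, at the predicted height. I ease off 1 mm and open.

>>> {"method": "carry_out", "body": {"moves": "0.05 0 0 -0.001 0 0 0;0.054 0 0 -0.001 0 0 0;0.056 0 0 -0.001 0 0 0;0.058 0 0 -0.001 0 0 0;0.06 0 0 -0.001 0 0 0;0.065 0 0 -0.001 0 0 0;0.07 0 0 -0.001 0 0 0;0.08 0 0 -0.001 0 0 0;0.0876 0 0 -0.001 0 0 0;0.0876 0 0 -0.001 0 0 0;0.0876 0 0 -0.001 0 0 0"}}

```text
clock: 19.8
tool_pos: [0.5524, -0.1939, 0.4067]
orientation: [-180.0, -0.0, -171.5]
force: [0.2, -0.5, 0.2]
opening: 0.0869
```

Run:
```python
from h import *
o=ctrl.get_obs();print(o['opening'],o['tool_pos'],o['orientation'],o['force'])
W=ctrl.snapshot('wrist');c=np.clip((W['image']/255.)**.6*255,0,255).astype(np.uint8);save('w9',c)
W=ctrl.snapshot('side');c=np.clip((W['image'][90:240,310:460]/255.)**.6*255,0,255).astype(np.uint8);save('s9',cv2.resize(c,None,fx=4,fy=4,interpolation=cv2.INTER_CUBIC))
```

```text
0.08692351741824686 [ 0.55238842 -0.19387576  0.40665568] [-1.79998933e+02 -1.16482592e-04 -1.71474911e+02] [ 0.23928643 -0.53463163  0.20321493]
```

View pics/w9.png

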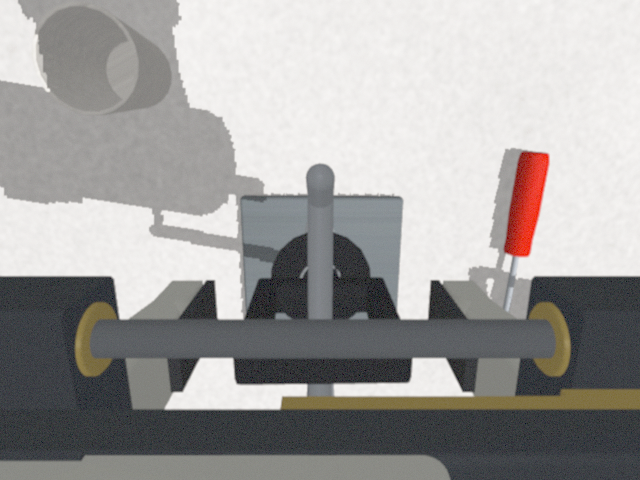

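View pics/s9.png

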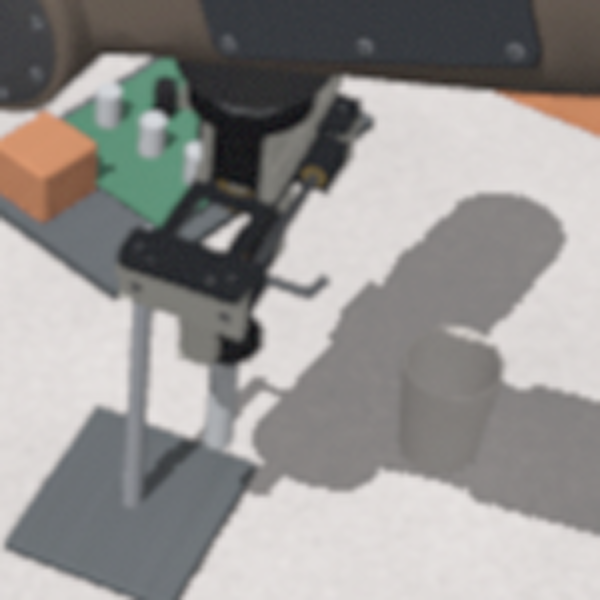

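The bar runs through the handle and the fingers are clear on both sides (handle 235 to 410, fingers 215 and 431). I retreat straight up.

>>> {"method": "carry_out", "body": {"moves": "0.0876 0 0 -0.01 0 0 0;0.0876 0 0 -0.02 0 0 0;0.0876 0 0 -0.035 0 0 0;0.0876 0 0 -0.05 0 0 0;0.0876 0 0 -0.07 0 0 0;0.0876 0 0 -0.09 0 0 0;0.0876 0 0 -0.11 0 0 0;0.0876 0 0 -0.13 0 0 0;0.0876 0.04 0 -0.13 0 0 0;0.0876 0.08 0 -0.13 0 0 0;0.0876 0.12 0 -0.13 0 0 0;0.0876 0.12 0 -0.13 0 0 0;0.0876 0.12 0 -0.13 0 0 0;0.0876 0.12 0 -0.13 0 0 0"}}

```text
clock: 21.3
tool_pos: [0.4341, -0.2116, 0.5373]
orientation: [-180.0, 0.1, -171.5]
force: [0.2, -0.1, -0.1]
opening: 0.0877
```

Run:
```python
from h import *
o=ctrl.get_obs();print(o['clock'],o['opening'],o['tool_pos'],o['force'],abs(o['qvel']).max())
W=ctrl.snapshot('wrist');c=np.clip((W['image']/255.)**.6*255,0,255).astype(np.uint8);save('w10',c)
W=ctrl.snapshot('side');c=np.clip((W['image'][90:240,310:460]/255.)**.6*255,0,255).astype(np.uint8);save('s10',cv2.resize(c,None,fx=4,fy=4,interpolation=cv2.INTER_CUBIC))
for n in ('cup','jar','screwdriver'): print(n,[(round(r['confidence'],2),atz(W,r['at'][1],r['at'][0],0).round(3)) for r in ctrl.mark_of(W,n)])
```

```text
21.3 0.087746735180485 [ 0.43405669 -0.21163603  0.53734701] [ 0.23263733 -0.11424181 -0.08423261] 1.2489008184984534
cup [(0.72, array([ 0.473, -0.377,  0.   ]))]
jar [(0.91, array([0.485, 0.429, 0.   ]))]
screwdriver [(0.56, array([ 0.561, -0.015,  0.   ]))]
```

View pics/w10.png

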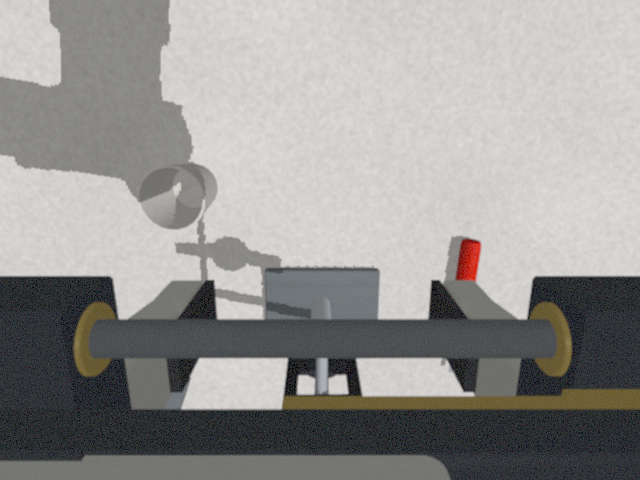

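View pics/s10.png

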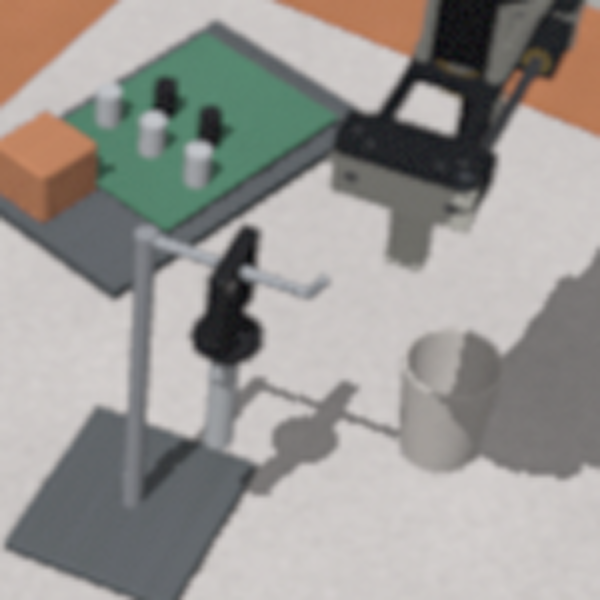

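The side crop shows the plunger hanging upright on the bar at (230,300), with the gripper well clear and the cup undisturbed. I hand the job in.

```bash
python3 -c "
from plant import ctrl
print(ctrl.close_job())"
```

```text
the job is handed in; nothing more can be done
None
```

The black plunger is out of the sprayer and hanging by its handle on the stand's hook. I handed the job in just after 21 s on the robot's clock.

- **Unlocking:** I gripped the handle across its 56 mm width and turned it anticlockwise. At about 27° it was still locked: a gentle tug read about 10 N on the wrist. At about 37° it let go.
- **Drawing out:** I lifted it straight up about 138 mm. The vertical wrist force I read along the way never exceeded 4 N, and the pictures showed the foot clear of the mouth.
- **Hanging:** I turned the handle in line with the bar, slid it past the upturned tip with no contact force, and lowered it until the bar took the weight. That happened at the predicted height. I then opened the gripper and backed away.

**Last checks:** The final side picture shows the plunger hanging upright with the gripper well clear. The wrist force was about zero. The networks put the cup, jar and screwdriver within about 6–15 mm of where they were at the start. I take that as network noise, because the arm never came near them and the cup looks undisturbed in the pictures, but I did not confirm it with a second measurement. No check failed.

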